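# Turn the enamelled plaque round on its rest

## Task

Two steel plaques stand on wooden rests on the jeweller's bench; one has its bare back turned to the open side of its rest, the other already shows its blue enamelled face. Turn the one showing its bare back round and set it back in the same rest, top edge still up, leaning on the back board with the blue enamelled face outwards. Leave the other plaque alone.

Things in the scene. Friction and masses are not known exactly. Their poses are not given: they have to be found in the camera images.
- plate: Bare steel plaque to turn (bare back showing): 60 wide, 90 high, 6 mm thick, 0.25 kg. Origin: centre of its lower edge. +x out of the blue enamelled face (disc with white cross), y along the width, +z to the top edge. It leans 20 deg from vertical; its upper 50 mm stand clear of the rest, to be pinched across the 6 mm from above along the plaque (its -z, 20 deg off straight down).
- rest: Fixed wooden rest of that plaque; base 100 x 90 x 12 mm, origin at its underside, +z up, +x to its open side (away from the robot). A back board 70 mm wide, 10 thick, rises 40 mm from a ledge, its top leaning 20 deg towards -x. Ledge square to the board, 16 mm wide, then a 6 mm high lip. A seated plaque's up direction is (-0.342, 0, 0.940), its shown face's normal (0.940, 0, 0.342).
- rest_seat (a point): Point on the rest where a seated plaque's lower-edge centre lies, mid-thickness: at x 22.8, y 0, z 33.0 mm in the rest's frame, 3 mm in front of the back board, on the ledge. A plaque let go about 3 mm off ledge and board drops and leans into place by itself. Axes as the rest's (not leaning).
- plate_done: The other plaque, alike in size and looks, on a second such rest; its blue enamelled face is already outwards. Leave it alone. Same frame as the first plaque.
There are look-alikes about, which are no part of the job. Leave any purple look-alike of the plate alone. What is shaped like the rest but red is not meant.

How it is judged:
By the outcome, as a careful person would: the job done as asked, in the order asked, and still so for the second after the job is handed in, with the robot touching nothing.
It also fails if it takes over 38 s, if anything falls off the work surface, if the arm or the gripper's body presses on something with over 40 N, if the wrist force passes 120 N, or if a joint passes its speed limit or range.

## Robot

A 6-joint arm with a two-finger parallel gripper is mounted at the origin on the work surface. World frame = base frame: x ahead of the robot, y to its left, z up, the work surface at z = 0. Lengths are in m, angles in degrees, forces in N, time in s.
With the tool pointing down it reaches from about 0.275 to 0.75 m from the base axis. Payload 10.2 kg.
Tool frame: the origin (TCP) lies midway between the tips of the shut fingers; the grasp point (between the pads) lies 19 mm behind it; z points along the fingers, x is the direction in which the jaws open and shut, and the axes are right-handed (so a half turn about z gives the same grasp; the last joint's range is limited). The gripper opens to 85 mm and grips with 20 to 120 N. Pads are 22 mm wide; open, the fingers measure 114 mm over their backs; the gripper's body (76 mm by 85 mm) begins 54 mm behind the grasp point. The pads swing forward as they close: fully open they stand 13 mm farther back than shut.
Start: joints at [-85.623, 17.928, 85.812, -0, 76.261, -12.8], TCP at [0.155, -0.502, 0.231] pointing down, gripper open.
Joint ranges: [-168.41, 168.41], [-55.51, 124.54], [10.69, 146.95], [-70.63, 250.63], [1, 178], [-165.06, 165.06]. Speed limits (degrees/s): [136.94, 136.94, 172.46, 180, 180, 180].

## Interface

Orientations are given as [roll, pitch, yaw] about the fixed x, y, z axes, in that order (R = Rz(yaw) Ry(pitch) Rx(roll)).
In Python, from workcell import bot gives the robot as it stands.
- The arm moves only by the tool arm_command, never from a script. Its argument "motion" is a list that holds one entry, the list of rows, each a list of 7 numbers: the shift along the tool's x, y, z in units of 8 cm (1.0 is 8 cm), then the turn, a rotation vector about the tool's x, y, z in units of 180 degrees (1.0 is 180 degrees), then the closure, from 0 (fully open) to 1 (shut). In form: [[[x, y, z, ax, ay, az, hand], ...]]. A call has 1 to 12 rows; each row is the pose to reach, as a shift and turn from the pose commanded when the call began, along the tool's axes at that moment, turning the shorter way round; what a row does not reach only later rows make up. A row lasts 1/12 s, in which the tool goes at most 41.7 mm and 7.16 degrees, less where a joint would pass 70% of its speed; a pose out of reach is approached as far as the arm can. A call with a number of a shift or a turn outside -1 to 1 is refused whole. A call with a gripper value outside its range is refused whole. The fingers move at their own pace and stop on an object; the grip force is fixed at half the most. Time passes only in rows, so rows that repeat a pose let the fingers close. It gives the time, the measured TCP pose, the force and the opening at its end, in the units of the state.
- bot.get_state(): the state, without advancing time (a new reading comes with each control period).
- bot.capture(name): name is "side" or "top"; returns the picture (420x560x3 uint8, red, green, blue); there is no depth.
- bot.calibration(name): a dict with "fx", "fy", "cx", "cy" (pixels), "eye" and "attitude" of the camera in the world. Camera axes: x right, y down, z forward; pixel columns grow to the right and rows downward; lengths in m; the calibration is good to about 2 mm. A picture is of the moment at which its call begins. calibration takes no time and is no camera call.
- bot.hand_in(): hands the job in, once; it reports no verdict.
The state is a dict: "time": time; "qpos": joint angles; "qd": joint speeds; "tau": joint torques, N m; "ee_pos": TCP position; "tcp_rot": TCP orientation; "force": force on the tool from outside, world axes, zero at the start; "torque": the same for the moment, N m; "finger_gap": finger opening in m.
Only numpy, scipy, OpenCV 4.12 (cv2) and the standard library are available. Lean on these libraries where they do the work, as an engineer would, in place of code of your own. Each camera call takes 0.05 s, during which the arm holds its last target. There are 200 camera calls.

## Working session

There is one attempt and no reset: what is moved stays moved. The work goes in short steps, Python scripts to look and compute and a tool call to move; the robot and the scene stay as the last step left them, time stands still between calls to the robot, and variables do not carry over. Pictures are saved under pics/ and viewed, about 8 in all and at most 12, crops included, and the job is handed in when it is done.

Besides the shell and the picture viewer there is one more tool, called after ">>>" as name(argument=value, ...) on one line, values as JSON. arm_command: Moves the arm, as the interface text tells. Shifts and turns lie within -1 to 1; 1 stands for 8 cm of shift or 180 degrees of turn. Its arguments: {"type":"object","properties":{"motion":{"type":"array"}},"required":["motion"]}

```bash
mkdir -p pics; python3 - <<'E'
from workcell import bot
import cv2
for n in("side","top"):
    im=bot.capture(n); cv2.imwrite(f"pics/{n}0.png",im[:,:,::-1]); print(n,bot.calibration(n))
s=bot.get_state();print(s)
E
```

```text
side {'fx': 480.21882129761246, 'fy': 480.21882129761246, 'cx': 273.00787609232617, 'cy': 209.7561278454433, 'eye': array([0.31909668, 0.44260465, 0.58087177]), 'attitude': array([-136.18944588,    0.21525659, -153.75121772])}
top {'fx': 463.83614107894243, 'fy': 463.83614107894243, 'cx': 273.1147553791458, 'cy': 207.7747735644881, 'eye': array([ 0.50265384, -0.00525429,  0.79864053]), 'attitude': array([-174.42105818,    1.51787954,  -91.07288961])}
{'time': 0.1, 'qpos': array([-8.56220738e+01,  1.79549370e+01,  8.58492989e+01,  9.29780139e-04,
        7.62609327e+01, -1.27993747e+01]), 'qd': array([ 0.022038  , -0.00496498, -0.11042549,  0.14474779,  0.04316286,
       -0.06300649]), 'tau': array([ 2.70851619e-03, -4.12897539e+01, -2.60139531e+01, -2.14798861e-04,
        3.04343237e-03, -1.02658841e-06]), 'ee_pos': array([ 0.15502693, -0.50135096,  0.23080627]), 'tcp_rot': array([-1.79984682e+02,  6.33492713e-02, -7.28229120e+01]), 'force': array([ 0.11877427, -0.13667037,  0.42899809]), 'torque': array([-0.11070454, -0.03278432, -0.01461302]), 'finger_gap': 0.08538937135575693}
```

View pics/side0.png

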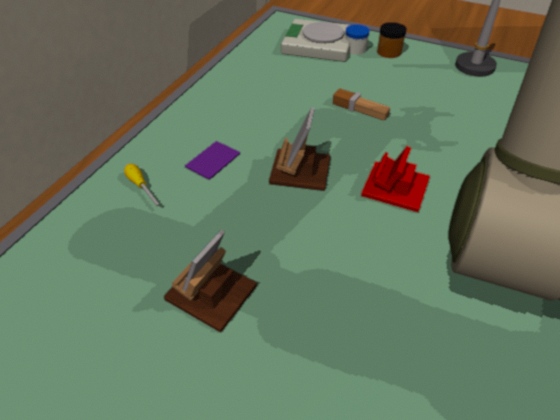

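View pics/top0.png

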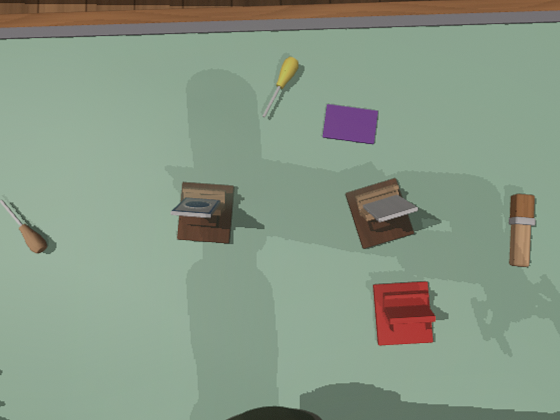

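The plaques are at top (388,207) and (197,207), which correspond to side (300,140) and (205,260). The look-alikes are the purple plaque at top (350,124) and the red rest at (403,313). The right plaque looks bare and the left one shows a disc, so I'll check that in one close crop.

```bash
python3 - <<'E'
import cv2,numpy as np
t=cv2.imread("pics/top0.png");s=cv2.imread("pics/side0.png")
z=lambda im,x,y,w,h,k:cv2.resize(im[y:y+h,x:x+w],None,fx=k,fy=k,interpolation=cv2.INTER_CUBIC)
a=z(t,335,165,100,90,4);b=z(s,255,100,100,90,4);c=z(t,160,165,100,60,4)
out=np.zeros((600,800,3),np.uint8);out[:360,:400]=a;out[:360,400:]=b;out[360:600,:400]=c
cv2.imwrite("pics/crop1.png",out)
E
```

```text
(no output)
```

View pics/crop1.png

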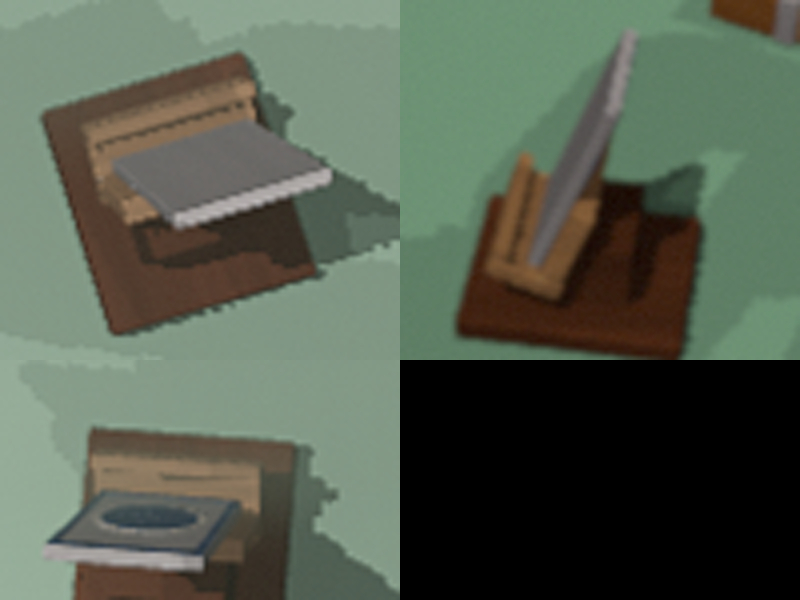

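The crop confirms it: the right plaque at top (388,207) has its bare back outward and stands on the brown rest. The left one shows the disc. Next I measure.

```bash
cat > h.py <<'E'
import numpy as np
from workcell import bot
from scipy.spatial.transform import Rotation as R
def cam(n):
    c=bot.calibration(n);return c,R.from_euler('xyz',c['attitude'],degrees=True).as_matrix(),c['eye']
def ray(n,u,v):
    c,M,e=cam(n);return e,M@np.array([(u-c['cx'])/c['fx'],(v-c['cy'])/c['fy'],1])
def onz(n,u,v,z):
    e,d=ray(n,u,v);return e+d*(z-e[2])/d[2]
def proj(n,P):
    c,M,e=cam(n);p=(np.atleast_2d(P)-e)@M;return np.c_[c['fx']*p[:,0]/p[:,2]+c['cx'],c['fy']*p[:,1]/p[:,2]+c['cy']]
def tri(a,b):
    A=0;B=0
    for (n,u,v) in(a,b):
        e,d=ray(n,u,v);d/=np.linalg.norm(d);Q=np.eye(3)-np.outer(d,d);A=A+Q;B=B+Q@e
    return np.linalg.solve(A,B)
E
python3 - <<'E'
from h import *
import cv2
np.set_printoptions(precision=4,suppress=True)
# base: brown mask outline at z~.012
t=cv2.imread("pics/top0.png")
b=[onz('top',u,v,.012) for u,v in[(345.5,194.2),(395.8,178.2),(414,233),(363.2,248.2)]]
b=np.array(b);print(b, b.mean(0),[np.linalg.norm(b[i]-b[i-1]) for i in range(4)])
for i,j in((0,1),(3,2),(3,0),(2,1)): d=b[j]-b[i];print('yaw',np.degrees(np.arctan2(d[1],d[0])))
# bright top-end strip
roi=t[165:255,335:435]; g=roi.min(2); m=(g>135).astype(np.uint8)
# pixels neutral & bright
sat=roi.max(2).astype(int)-roi.min(2); m=((g>125)&(sat<25)).astype(np.uint8)
n,l,st,_=cv2.connectedComponentsWithStats(m);k=1+st[1:,4].argmax()
r=cv2.minAreaRect(np.argwhere(l==k)[:,::-1].astype(np.float32));print(st[k],np.array(r[0])+[335,165],r)
P=np.array([onz('top',u,v,.1176) for u,v in((378.5,220),(417.75,208.75))])
print(P,P.mean(0),np.linalg.norm(P[0]-P[1]),'yaw',np.degrees(np.arctan2(*(P[0]-P[1])[[1,0]]))-90)
print('near tri',tri(('top',378.5,220),('side',307.5,130)),'far tri',tri(('top',417.75,208.75),('side',313,108.5)))
def model(c,yaw):
    Rz=R.from_euler('z',yaw,degrees=True).as_matrix();o=np.array([*c,0])
    f=lambda p:o+np.array(p)@Rz.T
    base=[[x,y,.012] for x,y in((.05,.045),(.05,-.045),(-.05,-.045),(-.05,.045))]
    top=[[.0228-.342*.09,s*.03,.033+.94*.09] for s in(1,-1)]
    return f(base+top)
for yaw in(14,15,16,17,18):
    Rz=R.from_euler('z',yaw,degrees=True).as_matrix()
    c=(P.mean(0)-Rz@np.array([.0228-.342*.09,0,0]))[:2]; print(yaw,c,'base says',b.mean(0)[:2])
    M=model(b.mean(0)[:2],yaw)
    if yaw==16: print(proj('top',M),'\n',proj('side',M))
E
```

```text
[[ 0.6005 -0.1095  0.012 ]
 [ 0.626  -0.1958  0.012 ]
 [ 0.5322 -0.2221  0.012 ]
 [ 0.5084 -0.1361  0.012 ]] [ 0.5668 -0.1659  0.012 ] [np.float64(0.0958585714046513), np.float64(0.08996298219734498), np.float64(0.09743596911546192), np.float64(0.08922818175822606)]
yaw -73.49390883586136
yaw -74.50150068260103
yaw 16.07843945185033
yaw 15.645132593450635
[   0    0  100   90 4869] [384.5 209.5] ((49.5, 44.5), (89.0, 99.0), 90.0)
[[ 0.5483 -0.1423  0.1176]
 [ 0.5636 -0.2001  0.1176]] [ 0.5559 -0.1712  0.1176] 0.05976517111798061 yaw 14.843925868805286
near tri [ 0.5485 -0.1435  0.1122] far tri [ 0.5637 -0.2015  0.1131]
14 [ 0.5637 -0.1693] base says [ 0.5668 -0.1659]
15 [ 0.5636 -0.1692] base says [ 0.5668 -0.1659]
16 [ 0.5636 -0.169 ] base says [ 0.5668 -0.1659]
[[345.0458 193.0696]
 [395.5047 177.5077]
 [414.5349 233.6427]
 [363.4318 249.4271]
 [376.294  218.2916]
 [415.4192 206.2148]] 
 [[268.3712 179.1654]
 [277.2217 147.1578]
 [330.4756 153.0733]
 [325.4352 186.0061]
 [305.1021 128.3257]
 [309.8289 107.0826]]
17 [ 0.5636 -0.1689] base says [ 0.5668 -0.1659]
18 [ 0.5635 -0.1688] base says [ 0.5668 -0.1659]
```

```bash
python3 - <<'E'
from h import *
import cv2
np.set_printoptions(precision=2,suppress=True)
vis=[]
for n,(x,y,w,h) in(('top',(335,165,100,90)),('side',(255,100,100,90))):
    im=cv2.imread(f"pics/{n}0.png")[y:y+h,x:x+w]
    k=8;big=cv2.resize(im,None,fx=k,fy=k,interpolation=cv2.INTER_CUBIC).astype(int)
    sat=big.max(2)-big.min(2);m=((sat<22)&(big.max(2)>75)).astype(np.uint8)
    m=cv2.morphologyEx(m,cv2.MORPH_OPEN,np.ones((9,9),np.uint8))
    cs,_=cv2.findContours(m,cv2.RETR_EXTERNAL,cv2.CHAIN_APPROX_NONE);c=max(cs,key=cv2.contourArea)
    p=cv2.approxPolyDP(c,10,True)[:,0];print(n,cv2.contourArea(c)/k/k,(p+.5)/k-.5+[x,y])
    v=big.astype(np.uint8).copy();cv2.drawContours(v,[c],-1,(0,0,255),1);
    for q in p: cv2.circle(v,tuple(map(int,q)),4,(255,0,0),-1)
    vis.append(v[:600,200:680] if n=='top' else v[:600,100:420])
cv2.imwrite("pics/crop2.png",np.hstack(vis))
E
```

```text
top 1366.34375 [[362.94 204.69]
 [364.31 208.94]
 [378.94 221.94]
 [407.69 213.81]
 [413.19 230.56]
 [417.94 230.94]
 [428.56 225.44]
 [431.69 226.44]
 [434.44 224.56]
 [434.44 215.31]
 [407.06 200.06]
 [406.19 195.31]
 [407.94 192.19]
 [398.56 186.06]
 [401.94 196.81]
 [395.31 194.69]]
side 446.1171875 [[312.56 106.69]
 [310.19 107.31]
 [292.06 142.19]
 [287.19 163.44]
 [288.19 165.44]
 [290.19 164.81]
 [302.94 140.19]
 [307.56 135.06]
 [313.81 112.19]]
```

View pics/crop2.png

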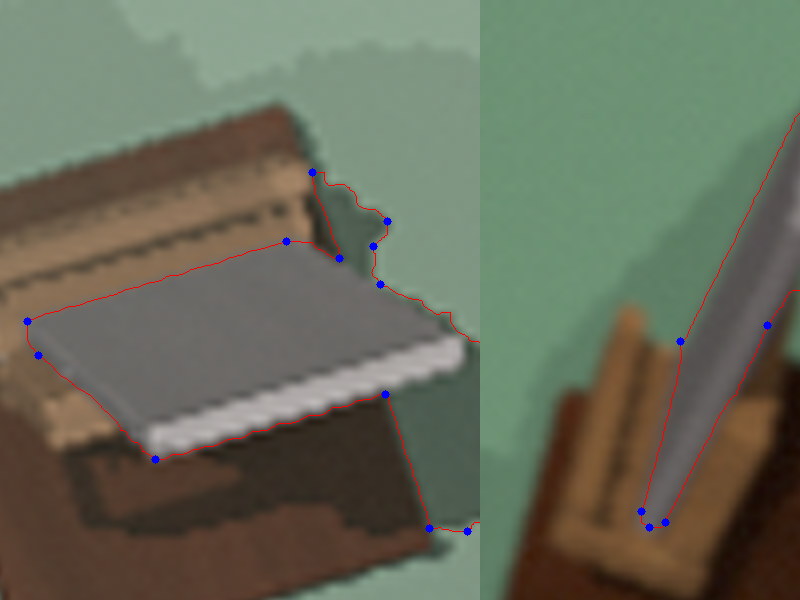

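The picture shows the plaque's bright top-end strip running from (378.5,220.3) to (417.6,208.5), and its lower left corner near (363,205). I'll refine the rest from the brown mask.

```bash
python3 - <<'E'
from h import *
import cv2
np.set_printoptions(precision=4,suppress=True)
def mask(n,x,y,w,h,k=8):
    im=cv2.imread(f"pics/{n}0.png")[y:y+h,x:x+w]
    b=cv2.resize(im,None,fx=k,fy=k,interpolation=cv2.INTER_CUBIC).astype(int)
    m=((b[...,2]-b[...,1])>3).astype(np.uint8);m=cv2.morphologyEx(m,cv2.MORPH_OPEN,np.ones((9,9),np.uint8))
    cs,_=cv2.findContours(m,cv2.RETR_EXTERNAL,cv2.CHAIN_APPROX_NONE);c=max(cs,key=cv2.contourArea)
    h=cv2.approxPolyDP(cv2.convexHull(c),8,True)[:,0]
    return (h+.5)/k-.5+[x,y]
for n,a in(('top',(335,165,100,90)),('side',(255,100,90,95))):
    h=mask(n,*a);print(n);
    for q in h: print(q,onz(n,*q,.012),onz(n,*q,0))
def model(c,yaw,pts):
    return np.array([*c,0])+np.array(pts)@R.from_euler('z',yaw,degrees=True).as_matrix().T
u=np.array([-.342,0,.94]);nn=np.array([.94,0,.342]);s=np.array([.0228,0,.033]);Y=np.array([0,.03,0])
pts=[s+Y,s+Y+nn*.003,s+Y+u*.09,s-Y+u*.09]
pts+= [[x,y,.012] for x,y in((.05,.045),(.05,-.045),(-.05,-.045),(-.05,.045))]
for c in((.5668,-.1659),(.5645,-.167)):
    M=model(c,15.5,pts);print(c);print(np.c_[proj('top',M),proj('side',M)])
E
```

```text
top
[394.9375 178.0625] [ 0.6263 -0.1943  0.012 ] [ 0.6282 -0.1972  0.    ]
[416.8125 207.0625] [ 0.5759 -0.2289  0.012 ] [ 0.577  -0.2323  0.    ]
[413.3125 232.9375] [ 0.5323 -0.2209  0.012 ] [ 0.5328 -0.2242  0.    ]
[363.3125 248.0625] [ 0.5086 -0.1363  0.012 ] [ 0.5087 -0.1383  0.    ]
[345.5625 193.1875] [ 0.6022 -0.1097  0.012 ] [ 0.6037 -0.1113  0.    ]
side
[312.5625 108.3125] [ 0.6172 -0.3411  0.012 ] [ 0.6235 -0.3576  0.    ]
[329.4375 155.9375] [ 0.5298 -0.2144  0.012 ] [ 0.5343 -0.2283  0.    ]
[324.0625 188.8125] [ 0.5058 -0.1289  0.012 ] [ 0.5097 -0.1409  0.    ]
[320.8125 189.8125] [ 0.5099 -0.1241  0.012 ] [ 0.5139 -0.1361  0.    ]
[269.4375 182.9375] [ 0.5964 -0.101   0.012 ] [ 0.6023 -0.1125  0.    ]
[268.8125 178.6875] [ 0.6023 -0.1103  0.012 ] [ 0.6083 -0.1219  0.    ]
[277.0625 149.5625] [ 0.6244 -0.1888  0.012 ] [ 0.6309 -0.2021  0.    ]
[284.4375 138.4375] [ 0.6264 -0.2252  0.012 ] [ 0.6329 -0.2393  0.    ]
[311.1875 108.3125] [ 0.6197 -0.3398  0.012 ] [ 0.6261 -0.3563  0.    ]
(0.5668, -0.1659)
[[360.5179 204.161  285.1508 166.1727]
 [360.0984 202.4686 283.5532 165.5278]
 [376.2154 218.1217 304.9312 128.3195]
 [415.4536 206.3857 309.9759 107.1087]
 [345.24   192.7651 268.197  178.9571]
 [395.8419 177.64   277.4677 147.0239]
 [414.3812 233.9302 330.6612 153.2328]
 [363.1312 249.2667 325.1777 186.1342]]
(0.5645, -0.167)
[[361.2384 205.5315 286.6236 166.1802]
 [360.8194 203.8398 285.0266 165.5353]
 [377.0344 219.6735 306.5298 128.3263]
 [416.2869 207.9328 311.4939 107.1143]
 [345.9341 194.091  269.6542 178.9649]
 [396.5519 178.9607 278.8263 147.0301]
 [415.1064 235.2861 332.0417 153.2394]
 [363.84   250.6279 326.6601 186.1424]]
```

```bash
cat >> h.py <<'E'
YAW=15.5
def frame(yaw=YAW):
    W=R.from_euler('z',yaw,degrees=True).as_matrix()
    return W@[-.342,0,.940],W@[.940,0,.342],W@[0,1.,0]
def toolR(sgn,yaw=YAW):
    u,n,y=frame(yaw);z=-u/np.linalg.norm(u);x=sgn*n/np.linalg.norm(n);return np.c_[x,np.cross(z,x),z]
def rel(pos,Rm):
    """offset from measured pose, in tool units (8cm, 180deg)"""
    s=bot.get_state();C=R.from_euler('xyz',s['tcp_rot'],degrees=True).as_matrix()
    return np.r_[C.T@(np.array(pos)-s['ee_pos'])/.08,R.from_matrix(C.T@Rm).as_rotvec()/np.pi]
E
python3 - <<'E'
from h import *
np.set_printoptions(precision=3,suppress=True)
u,n,y=frame();top=np.array([.5575,-.170,.117]);g=top-u*.038
print('tcp',g)
for sg in(1,-1):
  T=toolR(sg)
  for d in(.2,.3):
    w=g-d*T[:,2];q1=np.degrees(np.arctan2(w[1],w[0]))
    for A in(80,100,120):
      B=R.from_euler('ZY',[q1,A],degrees=True).as_matrix()
      e=R.from_matrix(B.T@T).as_euler('ZYZ',degrees=True);e[2]=(e[2]-180+180)%360-180
      print(sg,d,A,'q1 %.1f'%q1,e)
  print('rel grasp',rel(g,T),'rel pre',rel(g+u*.08,T))
E
```

```text
tcp [ 0.57  -0.167  0.081]
1 0.2 80 q1 -20.1 [ 11.561  83.657 -35.258]
1 0.2 100 q1 -20.1 [ 12.793  64.097 -39.628]
1 0.2 120 q1 -20.1 [ 16.443  44.722 -45.806]
1 0.3 80 q1 -22.4 [ 12.181  84.111 -37.429]
1 0.3 100 q1 -22.4 [ 13.436  64.597 -42.012]
1 0.3 120 q1 -22.4 [ 17.18   45.283 -48.433]
rel grasp [-2.465 -6.192  1.873  0.085  0.088 -0.485] rel pre [-2.476 -5.85   0.933  0.085  0.088 -0.485]
-1 0.2 80 q1 -20.1 [ 11.561  83.657 144.742]
-1 0.2 100 q1 -20.1 [ 12.793  64.097 140.372]
-1 0.2 120 q1 -20.1 [ 16.443  44.722 134.194]
-1 0.3 80 q1 -22.4 [ 12.181  84.111 142.571]
-1 0.3 100 q1 -22.4 [ 13.436  64.597 137.988]
-1 0.3 120 q1 -22.4 [ 17.18   45.283 131.567]
rel grasp [-2.465 -6.192  1.873  0.089 -0.086  0.504] rel pre [-2.476 -5.85   0.933  0.089 -0.086  0.504]
```

>>> arm_command(motion=[[[-0.42,-1,0,0,0,0,0.3],[-0.42,-1,0,0,0,0,0.3],[-0.42,-1,0,0,0,0,0.3]]])

```text
time: 0.35
ee_pos: [0.2249, -0.4424, 0.2312]
tcp_rot: [-179.9, 0.1, -72.6]
force: [-0.5, 1.2, 0.2]
finger_gap: 0.0596
```

>>> arm_command(motion=[[[-0.42,-1,0,0,0,0,0.3],[-0.42,-1,0,0,0,0,0.3],[-0.42,-1,0,0,0,0,0.3]]])

```text
time: 0.6
ee_pos: [0.2914, -0.3865, 0.2312]
tcp_rot: [-179.9, 0.1, -72.6]
force: [0.2, 0.2, 0.4]
finger_gap: 0.0601
```

>>> arm_command(motion=[[[-0.42,-1,0,0,0,0,0.3],[-0.42,-1,0,0,0,0,0.3],[-0.42,-1,0,0,0,0,0.3]]])

```text
time: 0.85
ee_pos: [0.3578, -0.3309, 0.2312]
tcp_rot: [-179.9, 0.1, -72.6]
force: [0.0, 0.1, 1.2]
finger_gap: 0.0596
```

>>> arm_command(motion=[[[-0.42,-1,0,0,0,0,0.3],[-0.42,-1,0,0,0,0,0.3],[-0.42,-1,0,0,0,0,0.3]]])

```text
time: 1.1
ee_pos: [0.4242, -0.2752, 0.2311]
tcp_rot: [-179.9, 0.1, -72.6]
force: [0.9, -0.6, 0.1]
finger_gap: 0.0595
```

>>> arm_command(motion=[[[-0.42,-1,0,0,0,0,0.3],[-0.42,-1,0,0,0,0,0.3],[-0.42,-1,0,0,0,0,0.3],[-0.42,-1,0,0,0,0,0.3],[-0.42,-1,0,0,0,0,0.3]]])

```text
time: 1.52
ee_pos: [0.4871, -0.2234, 0.2309]
tcp_rot: [180.0, 0.0, -72.8]
force: [-0.2, -1.3, 0.1]
finger_gap: 0.0597
```

```bash
cat > g.py <<'E'
from h import *
np.set_printoptions(precision=3,suppress=True)
s=bot.get_state();print(s['time'],s['ee_pos'],s['tcp_rot'],s['qpos'],s['finger_gap'],s['force'])
u,n,y=frame();top=np.array([.5575,-.170,.117]);g=top-u*.038
E
python3 -c "
from g import *
print(rel(g+u*.08,toolR(1)))"
```

```text
1.5167 [ 0.487 -0.223  0.231] [179.951   0.022 -72.801] [-37.16   19.35   83.916  -0.027  76.78   35.647] 0.05967226874437125 [-0.204 -1.265  0.05 ]
[-0.383 -0.859  0.93   0.086  0.088 -0.485]
```

>>> arm_command(motion=[[[-0.38,-0.86,0.3,0.086,0.088,-0.485,0.3],[-0.38,-0.86,0.3,0.086,0.088,-0.485,0.3],[-0.38,-0.86,0.3,0.086,0.088,-0.485,0.3],[-0.38,-0.86,0.3,0.086,0.088,-0.485,0.3],[-0.38,-0.86,0.3,0.086,0.088,-0.485,0.3],[-0.38,-0.86,0.3,0.086,0.088,-0.485,0.3],[-0.38,-0.86,0.3,0.086,0.088,-0.485,0.3],[-0.38,-0.86,0.3,0.086,0.088,-0.485,0.3],[-0.38,-0.86,0.3,0.086,0.088,-0.485,0.3],[-0.38,-0.86,0.3,0.086,0.088,-0.485,0.3],[-0.38,-0.86,0.3,0.086,0.088,-0.485,0.4],[-0.38,-0.86,0.3,0.086,0.088,-0.485,0.4]]])

```text
time: 2.52
ee_pos: [0.5433, -0.1752, 0.2074]
tcp_rot: [-179.3, -19.3, 11.5]
force: [0.2, 0.0, -0.6]
finger_gap: 0.0509
```

```bash
python3 -c "
from g import *
print(rel(g+u*.08,toolR(1)),rel(g+u*.03,toolR(1)))"
```

```text
2.5167 [ 0.543 -0.175  0.207] [-179.325  -19.347   11.457] [-36.358  16.807  93.285  17.318  58.343 -55.574] 0.05093007728702289 [ 0.229  0.001 -0.586]
[-0.203 -0.009  0.603  0.004  0.003 -0.021] [-0.197 -0.016  1.228  0.004  0.003 -0.021]
```

>>> arm_command(motion=[[[-0.2,-0.01,0.8,0.004,0.003,-0.021,0.5],[-0.2,-0.01,0.8,0.004,0.003,-0.021,0.5],[-0.2,-0.01,0.8,0.004,0.003,-0.021,0.5],[-0.2,-0.01,0.8,0.004,0.003,-0.021,0.5],[-0.2,-0.01,0.8,0.004,0.003,-0.021,0.5]]])

```text
time: 2.93
ee_pos: [0.5502, -0.172, 0.1435]
tcp_rot: [-180.0, -19.9, 15.2]
force: [0.3, 0.4, 0.9]
finger_gap: 0.0429
```

```bash
python3 -c "
from g import *
import cv2
print(rel(g,toolR(1)),bot.get_state()['finger_gap'])
ims=[]
z=lambda im,x,y,w,h,k:cv2.resize(im[y:y+h,x:x+w,::-1],None,fx=k,fy=k,interpolation=cv2.INTER_CUBIC)
cv2.imwrite('pics/pre.png',np.hstack([z(bot.capture('top'),330,140,100,120,4),z(bot.capture('side'),255,70,100,120,4)]))
p=bot.get_state()['ee_pos'];print(proj('top',p),proj('side',p))
"
```

```text
2.9333 [ 0.55  -0.172  0.143] [-179.957  -19.943   15.179] [-36.003  21.694  97.105  20.265  50.23  -62.739] 0.04290769989138713 [0.32  0.388 0.923]
[-0.023 -0.001  0.818  0.     0.    -0.002] 0.04290769989138713
[[403.063 216.732]] [[314.192 104.122]]
```

View pics/pre.png

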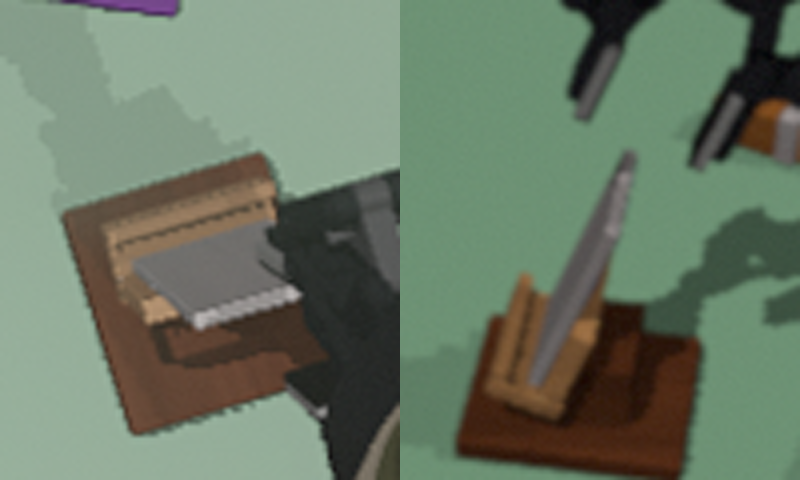

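The fingers straddle the plaque: in the side crop their mid-line at (640,141) runs down to its top end at (622,185). I'll go down, then close in stages.

>>> arm_command(motion=[[[-0.02,0,0.4,0,0,0,0.5],[-0.02,0,0.4,0,0,0,0.5],[-0.02,0,0.8,0,0,0,0.5],[-0.02,0,0.8,0,0,0,0.5],[-0.02,0,0.8,0,0,0,0.5],[-0.02,0,0.8,0,0,0,0.75],[-0.02,0,0.8,0,0,0,0.75],[-0.02,0,0.8,0,0,0,0.8],[-0.02,0,0.8,0,0,0,0.8]]])

```text
time: 3.78
ee_pos: [0.5695, -0.1656, 0.082]
tcp_rot: [-179.9, -19.9, 15.2]
force: [0.0, 0.7, -0.5]
finger_gap: 0.0169
```

>>> arm_command(motion=[[[0,0,0,0,0,0,0.83],[0,0,0,0,0,0,0.83],[0,0,0,0,0,0,0.86],[0,0,0,0,0,0,0.86]]])

```text
time: 4.12
ee_pos: [0.5694, -0.1653, 0.0809]
tcp_rot: [-179.8, -19.9, 15.2]
force: [-0.3, -0.4, -0.9]
finger_gap: 0.0118
```

>>> arm_command(motion=[[[0,0,0,0,0,0,0.89],[0,0,0,0,0,0,0.89],[0,0,0,0,0,0,0.89]]])

```text
time: 4.37
ee_pos: [0.5693, -0.1653, 0.0808]
tcp_rot: [-179.8, -19.8, 15.2]
force: [-0.4, 0.2, -0.0]
finger_gap: 0.0097
```

>>> arm_command(motion=[[[0,0,0,0,0,0,0.92],[0,0,0,0,0,0,0.92],[0,0,0,0,0,0,0.92]]])

```text
time: 4.62
ee_pos: [0.5693, -0.1653, 0.0808]
tcp_rot: [-179.8, -19.8, 15.2]
force: [-0.6, -0.4, -0.0]
finger_gap: 0.0069
```

>>> arm_command(motion=[[[0,0,0,0,0,0,1],[0,0,0,0,0,0,1],[0,0,0,0,0,0,1],[0,0,0,0,0,0,1]]])

```text
time: 4.95
ee_pos: [0.5694, -0.1653, 0.0809]
tcp_rot: [-179.8, -19.9, 15.2]
force: [-0.9, -0.5, 0.4]
finger_gap: 0.0054
```

>>> arm_command(motion=[[[0,0,-0.1,0,0,0,1],[0,0,-0.2,0,0,0,1],[0,0,-0.3,0,0,0,1],[0,0,-0.3,0,0,0,1]]])

```text
time: 5.28
ee_pos: [0.5618, -0.1681, 0.1055]
tcp_rot: [-180.0, -20.0, 15.2]
force: [-0.1, 0.6, -1.2]
finger_gap: 0.0052
```

>>> arm_command(motion=[[[0,0,-0.4,0,0,0,1],[0,0,-0.8,0,0,0,1],[0,0,-0.9,0,0,0,1],[0,0,-0.9,0,0,0,1]]])

```text
time: 5.62
ee_pos: [0.5384, -0.1749, 0.1735]
tcp_rot: [179.9, -20.0, 15.3]
force: [0.7, -0.7, -2.1]
finger_gap: 0.0056
```

>>> arm_command(motion=[[[0,0,0,0,0,0.04,1],[0,0,0,0,0,0.08,1],[0,0,0,0,0,0.12,1],[0,0,0,0,0,0.16,1],[0,0,0,0,0,0.2,1],[0,0,0,0,0,0.24,1],[0,0,0,0,0,0.28,1],[0,0,0,0,0,0.32,1],[0,0,0,0,0,0.36,1],[0,0,0,0,0,0.39,1],[0,0,0,0,0,0.42,1],[0,0,0,0,0,0.45,1]]])

```text
time: 6.62
ee_pos: [0.5377, -0.1736, 0.1692]
tcp_rot: [-160.4, -2.7, -66.5]
force: [-0.7, -0.3, -2.1]
finger_gap: 0.0053
```

>>> arm_command(motion=[[[0,0,0,0,0,0.04,1],[0,0,0,0,0,0.08,1],[0,0,0,0,0,0.12,1],[0,0,0,0,0,0.16,1],[0,0,0,0,0,0.2,1],[0,0,0,0,0,0.24,1],[0,0,0,0,0,0.28,1],[0,0,0,0,0,0.32,1],[0,0,0,0,0,0.36,1],[0,0,0,0,0,0.39,1],[0,0,0,0,0,0.42,1],[0,0,0,0,0,0.45,1]]])

```text
time: 7.62
ee_pos: [0.5377, -0.1736, 0.1692]
tcp_rot: [-174.0, 18.9, -146.0]
force: [0.3, -0.6, -1.4]
finger_gap: 0.0052
```

>>> arm_command(motion=[[[0,0,0,0,0,0.04,1],[0,0,0,0,0,0.08,1],[0,0,0,0,0,0.1,1],[0,0,0,0,0,0.1,1]]])

```text
time: 7.95
ee_pos: [0.5377, -0.1736, 0.1694]
tcp_rot: [179.7, 19.8, -165.0]
force: [-0.9, -0.2, -1.3]
finger_gap: 0.0053
```

```bash
python3 -c "
from g import *
import cv2
print('to grasp',rel(g,toolR(-1)),bot.get_state()['finger_gap'])
z=lambda im,x,y,w,h,k:cv2.resize(im[y:y+h,x:x+w,::-1],None,fx=k,fy=k,interpolation=cv2.INTER_CUBIC)
t=bot.capture('top');s=bot.capture('side');cv2.imwrite('pics/t_turn.png',t[:,:,::-1]);cv2.imwrite('pics/s_turn.png',s[:,:,::-1])
cv2.imwrite('pics/turn.png',np.hstack([z(t,330,140,100,120,4),z(s,255,70,100,120,4)]))
st=bot.get_state();p=st['ee_pos'];T=R.from_euler('xyz',st['tcp_rot'],degrees=True).as_matrix();up=-T[:,2];yy=T[:,1]
# predicted plate lower corners (tcp is 52mm up the plate), +/-30 along tool y
q=np.array([p-up*.052+yy*a for a in(-.03,0,.03)]+[p]);print(q,'\n',np.c_[proj('top',q),proj('side',q)])
"
```

```text
7.95 [ 0.538 -0.174  0.169] [ 179.658   19.763 -164.956] [-37.039  18.689  96.992  19.584  53.782 117.67 ] 0.0052599229429799235 [-0.88  -0.21  -1.258]
to grasp [-0.016 -0.026  1.176  0.001 -0.001 -0.002] 0.0052599229429799235
[[ 0.563 -0.198  0.121]
 [ 0.555 -0.169  0.121]
 [ 0.547 -0.14   0.121]
 [ 0.538 -0.174  0.17 ]] 
 [[416.841 209.164 312.714 105.846]
 [397.123 215.026 310.292 116.128]
 [377.396 220.89  307.74  126.962]
 [410.002 224.507 323.2    91.045]]
```

View pics/turn.png

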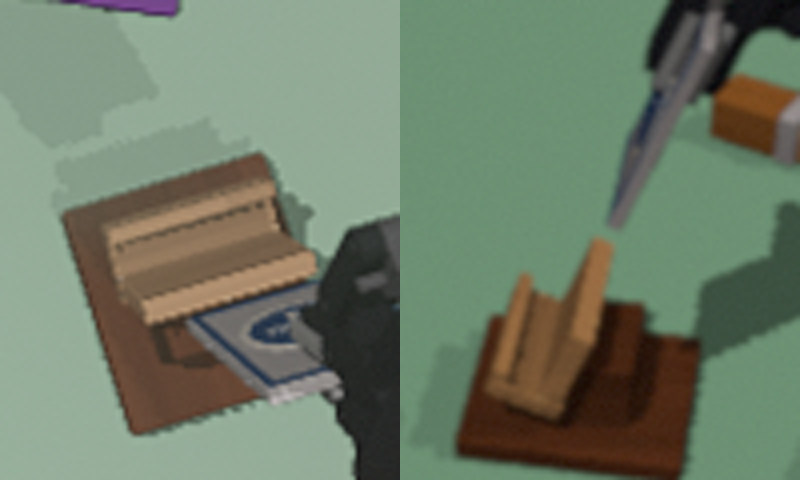

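```bash
python3 -c "
from g import *
import cv2
u0=np.array([-.342,0,.94]);n0=np.array([.94,0,.342]);s=np.array([.0228,0,.033]);Y=np.array([0,.035,0])
names=['FL','RL','RR','FR'];P=[s-.003*n0+u0*.04+Y,s-.013*n0+u0*.04+Y,s-.013*n0+u0*.04-Y,s-.003*n0+u0*.04-Y]
for c,yw in(((.567,-.1655),15.7),((.5645,-.168),15.2)):
  M=np.array([*c,0])+np.array(P)@R.from_euler('z',yw,degrees=True).as_matrix().T
  a=proj('top',M);b=proj('side',M)
  print(c,np.c_[(a-[330,140])*4+1.5,(b-[255,70])*4+[401.5,1.5]])
t=cv2.imread('pics/t_turn.png');s=cv2.imread('pics/s_turn.png')
z=lambda im,x,y,w,h,k:cv2.resize(im[y:y+h,x:x+w],None,fx=k,fy=k,interpolation=cv2.INTER_CUBIC)
cv2.imwrite('pics/board.png',np.hstack([z(t,350,180,65,75,8)[:600,:480],z(s,270,115,40,75,8)]))
"
```

```text
8.05 [ 0.538 -0.174  0.17 ] [ 179.786   19.788 -164.666] [-37.047  18.651  96.966  19.578  53.808 117.411] 0.005250877744437958 [-0.316  0.198 -2.501]
(0.567, -0.1655) [[138.156 291.877 559.866 332.633]
 [144.048 315.383 581.935 341.592]
 [314.019 263.898 604.873 241.338]
 [308.702 240.226 584.078 232.734]]
(0.5645, -0.168) [[144.694 297.307 567.115 330.696]
 [150.366 320.863 589.12  339.773]
 [320.887 270.836 613.004 239.868]
 [315.791 247.116 592.267 231.159]]
```

View pics/board.png

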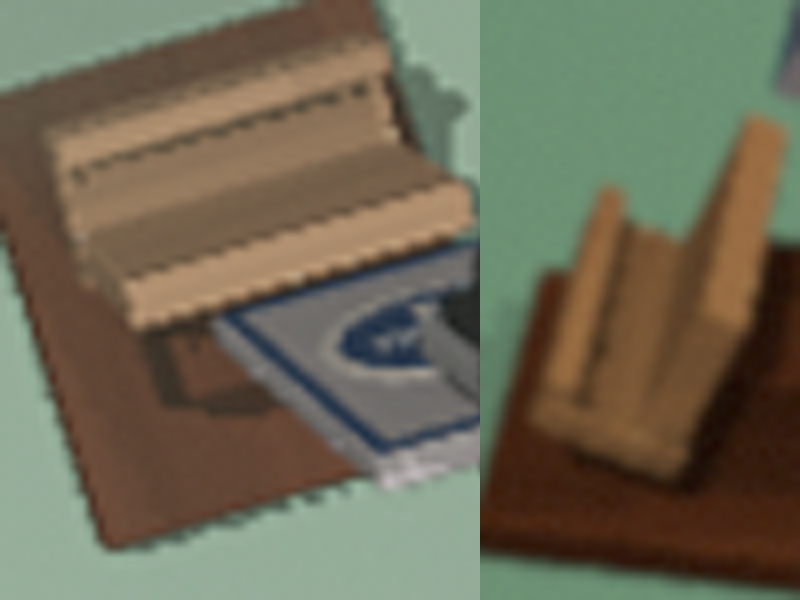

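The board's top strip runs from (365,215) to (408,202), front edge. It puts the seat within about 1.5 mm of where the plaque was gripped, and the held plaque is centred on the tool. So I return to the grasp pose, turned, standing 3 mm off the board.

```bash
cat >> g.py <<'E'
g=np.array([.5694,-.1653,.0809])+n*.003
E
python3 -c "
from g import *
for h in(.04,.02,.0025): print(h,rel(g+u*h,toolR(-1,15.2)))"
```

```text
8.05 [ 0.538 -0.174  0.17 ] [ 179.786   19.788 -164.666] [-37.047  18.651  96.966  19.578  53.808 117.411] 0.005250877744437958 [-0.316  0.198 -2.501]
0.04 [-0.044 -0.005  0.685  0.001 -0.001  0.001]
0.02 [-0.045 -0.006  0.935  0.001 -0.001  0.001]
0.0025 [-0.045 -0.007  1.154  0.001 -0.001  0.001]
```

>>> arm_command(motion=[[[-0.045,-0.006,0.1,0,0,0,1],[-0.045,-0.006,0.4,0,0,0,1],[-0.045,-0.006,0.7,0,0,0,1],[-0.045,-0.006,0.8,0,0,0,1],[-0.045,-0.006,0.9,0,0,0,1],[-0.045,-0.006,0.9,0,0,0,1],[-0.045,-0.006,0.9,0,0,0,1]]])

```text
time: 8.63
ee_pos: [0.5652, -0.1672, 0.1051]
tcp_rot: [179.9, 19.9, -164.8]
force: [0.5, 0.2, -1.8]
finger_gap: 0.0054
```

```bash
python3 -c "
from g import *
for h in(.01,.0025): print(h,rel(g+u*h,toolR(-1,15.2)))"
```

```text
8.6333 [ 0.565 -0.167  0.105] [ 179.863   19.878 -164.751] [-34.571  26.133  97.038  21.361  45.843 116.654] 0.005406841356748118 [ 0.539  0.215 -1.75 ]
0.01 [ 0.012  0.009  0.179  0.001 -0.001  0.   ]
0.0025 [ 0.012  0.008  0.273  0.001 -0.001  0.   ]
```

>>> arm_command(motion=[[[0.01,0.008,0.06,0,0,0,1],[0.01,0.008,0.12,0,0,0,1],[0.01,0.008,0.18,0,0,0,1],[0.01,0.008,0.22,0,0,0,1],[0.01,0.008,0.26,0,0,0,1],[0.01,0.008,0.26,0,0,0,1],[0.01,0.008,0.26,0,0,0,1],[0.01,0.008,0.26,0,0,0,1]]])

```text
time: 9.3
ee_pos: [0.5709, -0.1648, 0.085]
tcp_rot: [179.8, 19.9, -164.8]
force: [-0.5, -0.4, -1.2]
finger_gap: 0.0051
```

```bash
python3 -c "
from g import *
import cv2
for h in(.0025,): print(h,rel(g+u*h,toolR(-1,15.2)))
s=bot.capture('side')[100:190,255:345,::-1];t=bot.capture('top')[165:255,335:425,::-1]
cv2.imwrite('pics/place.png',cv2.resize(np.hstack([t,s]),None,fx=4.4,fy=4.4,interpolation=cv2.INTER_CUBIC))"
```

```text
9.3 [ 0.571 -0.165  0.085] [ 179.843   19.867 -164.784] [-33.978  28.337  97.147  22.094  43.525 116.12 ] 0.005121169433941176 [-0.474 -0.393 -1.212]
0.0025 [-0.001 -0.001  0.01   0.001 -0.001  0.   ]
```

View pics/place.png

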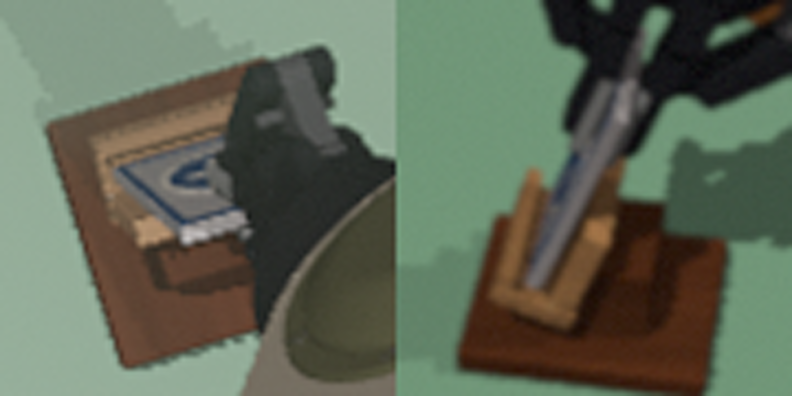

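The plaque sits between the lip and the board with its blue face outward, and there is no contact force. I'll lower it 1.5 mm, then open gently.

>>> arm_command(motion=[[[0.012,0,0.02,0,0,0,1],[0.012,0,0.02,0,0,0,1],[0.012,0,0.02,0,0,0,1]]])

```text
time: 9.65
ee_pos: [0.5704, -0.1648, 0.0829]
tcp_rot: [179.8, 19.8, -164.8]
force: [-0.3, 0.0, -1.3]
finger_gap: 0.005
```

>>> arm_command(motion=[[[0,0,0,0,0,0,0.9],[0,0,0,0,0,0,0.88],[0,0,0,0,0,0,0.85],[0,0,0,0,0,0,0.8],[0,0,0,0,0,0,0.75],[0,0,0,0,0,0,0.7],[0,0,0,0,0,0,0.65],[0,0,0,0,0,0,0.6],[0,0,0,0,0,0,0.55],[0,0,0,0,0,0,0.5],[0,0,0,0,0,0,0.5],[0,0,0,0,0,0,0.5]]])

```text
time: 10.65
ee_pos: [0.5705, -0.1648, 0.083]
tcp_rot: [179.8, 19.9, -164.8]
force: [-0.2, 0.9, -0.4]
finger_gap: 0.0427
```

>>> arm_command(motion=[[[0,0,-0.2,0,0,0,0.5],[0,0,-0.5,0,0,0,0.5],[0,0,-0.8,0,0,0,0.5],[0,0,-1,0,0,0,0.5],[0,0,-1,0,0,0,0.5]]])

```text
time: 11.07
ee_pos: [0.5449, -0.1732, 0.1615]
tcp_rot: [-179.9, 20.1, -164.7]
force: [0.6, -0.8, -0.2]
finger_gap: 0.0425
```

>>> arm_command(motion=[[[0.5,0,-0.8,0,0,0,0.5],[0.8,0,-0.8,0,0,0,0.5],[0.8,0,-0.8,0,0,0,0.5],[0.8,0,-0.8,0,0,0,0.5]]])

```text
time: 11.4
ee_pos: [0.4642, -0.1946, 0.1969]
tcp_rot: [179.9, 19.9, -164.9]
force: [-0.2, -0.2, -0.0]
finger_gap: 0.0428
```

```bash
python3 -c "
from g import *
import cv2
s=bot.capture('side')[100:190,255:345,::-1];t=bot.capture('top')[165:255,335:425,::-1]
cv2.imwrite('pics/done.png',cv2.resize(np.hstack([t,s]),None,fx=4.4,fy=4.4,interpolation=cv2.INTER_CUBIC))"
```

```text
11.4 [ 0.464 -0.195  0.197] [ 179.871   19.867 -164.905] [-45.156   9.857 104.041  20.495  57.765 109.977] 0.04280635987965078 [-0.176 -0.191 -0.036]
```

View pics/done.png

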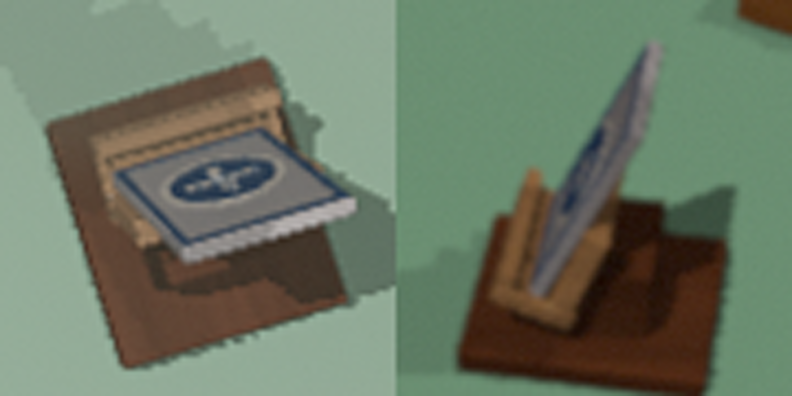

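```bash
python3 -c "
from h import *
import cv2
np.set_printoptions(precision=2,suppress=True)
u0=np.array([-.342,0,.94]);n0=np.array([.94,0,.342]);s=np.array([.0228,0,.033]);Y=np.array([0,.03,0])
P=[s+.09*u0-.003*n0+Y,s+.09*u0-.003*n0-Y,s+.09*u0+.003*n0+Y,s+.09*u0+.003*n0-Y]
M=np.array([.5632,-.1667,0])+np.array(P)@R.from_euler('z',15.3,degrees=True).as_matrix().T
print('top px expected',proj('top',M),'side',proj('side',M))
t=bot.capture('top');s=bot.capture('side')
w=[cv2.imread('pics/top0.png')[:,:,::-1]]
d=cv2.absdiff(w[0],t)[170:250,160:250].max(2);print('other plaque: changed px',(d>25).sum())
z=lambda im,x,y,w,h,k:cv2.resize(im[y:y+h,x:x+w,::-1],None,fx=k,fy=k,interpolation=cv2.INTER_CUBIC)
cv2.imwrite('pics/fin.png',np.hstack([z(t,355,185,65,60,7),z(s,280,100,45,60,7)]))
"
```

```text
top px expected [[377.27 222.39]
 [416.53 210.8 ]
 [376.37 218.61]
 [415.72 206.99]] side [[308.86 129.37]
 [313.83 108.11]
 [305.41 127.93]
 [310.56 106.72]]
other plaque: changed px 0
```

View pics/fin.png

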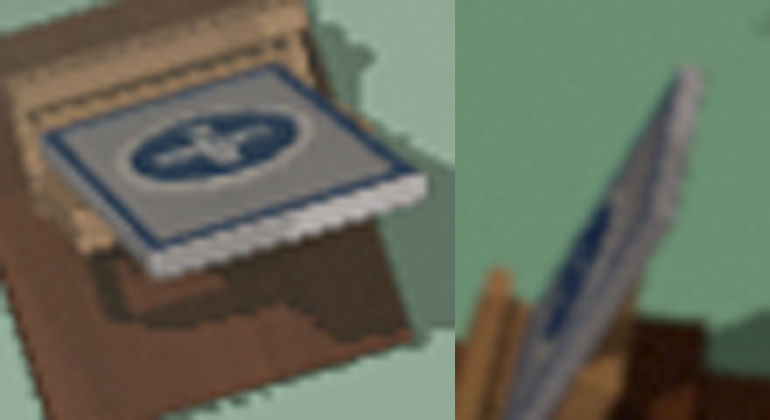

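The plaque stands still in its rest with the blue cross face outward and its top end up. The top end's rear corners are at (377,224) and (415,213), against (377,222) and (417,211) expected. That is a lean about 2° over nominal, resting on the board. The other plaque shows no changed pixels, and the arm is clear.

```bash
python3 -c "
from workcell import bot
print(bot.hand_in())"
```

```text
the job is handed in; nothing more can be done
None
```

The bare-backed plaque is turned round and back in its own rest, top edge up, leaning on the back board with the blue enamelled face outwards. I pinched it from above along its lean, lifted it about 10 cm, and turned it 180° about its own long axis. I then lowered it to within about 2 mm of the ledge and board and let go. I handed in at about 11.5 s, with no notable forces at any reading.

**Last checks:**
- **Placement:** Both cameras show the blue cross face outwards and the plaque standing still, centred across the rest to about 1 mm.
- **Other plaque:** The top view shows no changed pixels around it.
- **Arm:** It was clear of everything when I handed in.

**Disagreement:** The plaque's top edge sits about 2–3 mm further back than the nominal seat. The lower edge probably rests a millimetre or two off the board, so it leans roughly 2° more than 20°. I left it that way, because it was stable and leaning on the board. My position estimates for the rest differed by 2–4 mm between its base and its back board, so I set the plaque by returning to the original grasp pose.

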